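# Tip a pan of stoppers through a funnel into a jar

## Task

Move the jar on its carrier, with the wide funnel in it, under the spout of the tipping pan, then press the pan's hand lever all the way down so that all five rubber stoppers pour through the funnel into the jar, and let the pan come back level. Do not touch the stoppers with the gripper, leave the jar standing upright in its carrier on the bench with the funnel in its mouth, and leave the beaker, the closed white jar and the open amber bottle where they are.

Things in the scene. Friction and masses are not known exactly. Their poses are not given: they have to be found in the camera images.
- stand: Fixed grey tipping stand: base plate 100x150x10 mm (stand x -25 to +75, y -75 to +75 mm) and two uprights (x -11 to +11 mm), one each side of the pan, carrying the pan's axle 245 mm above the bench. Origin on the bench straight below the middle of the axle; the pan pours toward stand -x; the axle is along stand y; z up.
- pan (a joint): Tilt of the open steel pan about the axle: 0 = level, at rest; 0.96 rad = spout fully down, at its stop. A damped spring brings it back to 0 when the lever is let go; pressing takes about 4 to 12 N on the bar. Pan 72 mm wide, walls 36 mm high, open at the spout end; it reaches 60 mm from the axle to the spout and 105 mm to the rear.
- lever_bar (a point): Centre of the black cross bar (diameter 22, 60 mm long, parallel to the axle) at the end of the pan's hand lever, which is 90 mm long, on the stand's -y side, 125 mm from the pan's middle. At pan = 0 the lever points to the pouring side and 0.70 rad above level; pressing the bar down turns lever and pan together (0.26 rad below level at the stop).
- lip (a point): Middle of the edge of the pan's spout, where the stoppers slide off; moves with the pan: 257 mm above the bench when level, about 203 mm when fully tipped.
- landing (a point): Fixed point on the stand, 90 mm from the axle to the pouring side, 180 mm above the bench: the middle of where the stoppers fall when the pan is tipped within a second or two. The funnel's centre should be under it.
- carrier: Loose grey jar carrier, 0.6 kg: round foot of diameter 116 mm, 12 mm thick, with a ring of low tabs that holds the jar, and a 40 mm wide neck along carrier +y to an upright black grip. Origin: centre of the round foot's underside, on the bench; z up.
- grip (a point): Point in the carrier's upright black grip, 145 mm from the jar's axis along carrier +y, 70 mm above the carrier's underside. The grip is a plate 16 mm thick (carrier x), 40 mm long (carrier y), its top 94 mm above the underside.
- jar: Loose open glass jar, diameter 92 mm, 110 mm tall, wall 3 mm, standing in the carrier's ring of tabs (its underside 12 mm above the bench). Origin: centre of its underside; z up.
- funnel: Loose white funnel standing in the jar's mouth: mouth diameter 140 mm outside, 134 mm inside, throat 62 mm, 92 mm tall. Four small ribs rest on the jar's rim; its stem (diameter 68 mm) reaches 28 mm into the jar. Origin: centre of the stem's lower end; z up; its top edge stands 186 mm above the bench.
- stopper0: Loose black rubber bottle stopper, a stubby cone of 20 to 24 mm diameter and 24 mm tall, 14 g; one of five, all standing in the pan at the start. Origin: centre of its narrow end; z toward its wide end.
- stopper1: Loose black rubber bottle stopper, a stubby cone of 20 to 24 mm diameter and 24 mm tall, 14 g; one of five, all standing in the pan at the start. Origin: centre of its narrow end; z toward its wide end.
- stopper2: Loose black rubber bottle stopper, a stubby cone of 20 to 24 mm diameter and 24 mm tall, 14 g; one of five, all standing in the pan at the start. Origin: centre of its narrow end; z toward its wide end.
- stopper3: Loose black rubber bottle stopper, a stubby cone of 20 to 24 mm diameter and 24 mm tall, 14 g; one of five, all standing in the pan at the start. Origin: centre of its narrow end; z toward its wide end.
- stopper4: Loose black rubber bottle stopper, a stubby cone of 20 to 24 mm diameter and 24 mm tall, 14 g; one of five, all standing in the pan at the start. Origin: centre of its narrow end; z toward its wide end.
- beaker: Bystander: glass beaker about 57 mm wide, 62 mm tall, origin centre of underside.
- white_jar: Bystander: closed white plastic jar, 52 mm diameter, 82 mm tall, origin centre of underside.
- amber_bottle: Bystander: open amber bottle, 39 mm diameter, 87 mm tall, origin centre of underside.
Mind the look-alikes: they are no part of the job. Of the things that look like the jar, the smaller one is meant.

How it is judged:
By the outcome, as a careful person would: the job done as asked, in the order asked, and still so for the second after the job is handed in, with the robot touching nothing.
It also fails if it takes over 56 s, if anything falls off the work surface, if the arm or the gripper's body presses on something with over 40 N, if the wrist force passes 120 N, or if a joint passes its speed limit or range.

## Robot

A 6-joint arm with a two-finger parallel gripper is mounted at the origin on a cart in front of the work surface, level with it; the furniture and walls round the work are solid. World frame = base frame: x ahead of the robot, y to its left, z up, the work surface at z = 0. Lengths are in mm, angles in rad, forces in N, time in s.
With the tool pointing down it reaches from about 225 to 875 mm from the base axis. Payload 3.4 kg.
Tool frame: the origin (TCP) lies at the very end of the fingers, on their centre line; the grasp point (between the pads) lies 19 mm behind it; z points along the fingers, y is the line along which they close (so a half turn about z gives the same grasp; the last joint's range is limited). The gripper opens to 85 mm and grips with 20 to 120 N. Pads are 22 mm wide; open, the fingers measure 114 mm over their backs; the gripper's body (76 mm by 85 mm) begins 54 mm behind the grasp point. The pads swing forward as they close: fully open they stand 13 mm farther back than shut.
Start: joints at [1.162, 0.276, 1.505, -0, 1.361, -0.121], TCP at [163.226, 551.38, 231.328] pointing down, gripper open.
Joint ranges: [-2.89, 2.89], [-0.75, 2.08], [0.22, 2.7], [-1.18, 4.32], [0.11, 2.71], [-2.7, 2.7]. Speed limits (rad/s): [2.57, 2.57, 3.14, 3.14, 3.14, 3.14].

## Interface

Orientations are given as a unit quaternion [w, x, y, z].
In Python, from cell import arm gives the robot as it stands.
- The arm moves only by the tool carry_out, never from a script. Its argument "moves" is a list of rows, each a list of 2 entries, a list of its own where there are three numbers: the shift along the tool's x, y, z in mm, then the turn, a rotation vector about the tool's x, y, z in rad. A call has 1 to 10 rows; each row shifts and turns the commanded pose from where the row before left it, along the tool's axes as they then stand; what a row does not reach is not made up. A row lasts 1/8 s, in which the tool goes at most 62.5 mm and 10.7 degrees, less where a joint would pass 70% of its speed; a pose out of reach is approached as far as the arm can. A call with a gripper value outside its range is refused whole. "jaw" is the opening, from -1 (shut) to 1 (fully open), set as the call begins (left out, the last holds). The fingers move at their own pace and stop on an object; "newtons" is the grip in N (left out, the last holds). Time passes only in rows, so rows that do not move let the fingers close. It gives the time, the measured TCP pose, the force, the opening and the grip force at its end, in the units of the state.
- arm.sense(): the state, without advancing time (a new reading comes with each control period).
- arm.camera(name): name is "side" or "top" or "wrist"; returns the picture (480x640x3 uint8, red, green, blue); there is no depth.
- arm.camera_model(name): a dict with "fx", "fy", "cx", "cy" (pixels), "rvec" (rotation vector, rad) and "tvec" (3), from world to camera coordinates, as OpenCV has them. Camera axes: x right, y down, z forward; pixel columns grow to the right and rows downward; lengths in mm; the calibration is good to about 2 mm. A picture is of the moment at which its call begins: read the wrist's pose just before it. camera_model takes no time and is no camera call; for the wrist camera it gives the pose at the moment of the call.
- arm.hand_in(): hands the job in; it is judged then, once.
The state is a dict: "time": time; "joint_pos": joint angles; "joint_velocities": joint speeds; "joint_torque": joint torques, N m; "eef_pos": TCP position; "orientation": TCP orientation; "force": force on the tool from outside, world axes, zero at the start; "wrist_torque": the same for the moment, N m; "finger_gap": opening from 0.0 (shut) to 1.0 (fully open); "finger_force": force on a finger pad.
Only numpy, scipy, OpenCV 4.12 (cv2) and the standard library are available. Lean on these libraries where they do the work, as an engineer would, in place of code of your own. Each camera call takes 0.05 s, during which the arm holds its last target. There are 200 camera calls.

## Working session

There is one attempt and no reset: what is moved stays moved. The work goes in short steps, Python scripts to look and compute and a tool call to move; the robot and the scene stay as the last step left them, time stands still between calls to the robot, and variables do not carry over. Pictures are saved under pics/ and viewed, at most 10 in all, crops included, and the job is handed in when it is done.

Besides the shell and the picture viewer there is one more tool, called after "Request:" by a JSON object that holds its "api" and its "payload". carry_out: Moves the arm, as the interface text tells. Its arguments: {"type":"object","properties":{"moves":{"type":"array","items":{"type":"array"}},"jaw":{"type":"number"},"newtons":{"type":"number"}},"required":["moves"]}

```bash
ls; mkdir -p pics
cat > h.py <<'E'
import numpy as np, cv2
from cell import arm
def ray(m,u,v):
    R=cv2.Rodrigues(np.array(m["rvec"],float))[0];t=np.array(m["tvec"],float).ravel()
    d=R.T@np.array([(u-m["cx"])/m["fx"],(v-m["cy"])/m["fy"],1.0]);return -R.T@t,d/np.linalg.norm(d)
def onz(m,u,v,z):
    c,d=ray(m,u,v);return c+d*(z-c[2])/d[2]
def proj(m,P):
    p,_=cv2.projectPoints(np.array(P,float).reshape(-1,1,3),np.array(m["rvec"],float),np.array(m["tvec"],float),np.array([[m["fx"],0,m["cx"]],[0,m["fy"],m["cy"]],[0,0,1.]]),None);return p[:,0]
def snap(n,f):
    im=arm.camera(n);cv2.imwrite(f,im[:,:,::-1]);return im
E
python3 - <<'E'
from h import *
print(arm.sense())
for n in ("top","side"): snap(n,f"pics/{n}0.png");m=arm.camera_model(n);print(n,m,ray(m,320,240))
E
```

```text
pics
{'time': 0.0, 'joint_pos': array([ 1.16197383e+00,  2.76587884e-01,  1.50616849e+00, -3.42800885e-06,
        1.36068181e+00, -1.20972927e-01]), 'joint_velocities': array([-0.00071746, -0.00011948,  0.00021581, -0.00014505, -0.00126678,
       -0.00031549]), 'joint_torque': array([-5.42216258e-04, -4.16773725e+01, -2.45800531e+01, -1.10262899e-04,
        1.11321532e-02,  8.69108391e-06]), 'eef_pos': array([163.01209339, 550.84507617, 230.42967285]), 'orientation': array([-2.39972491e-04,  1.43428000e-01,  9.89660324e-01, -8.91018545e-04]), 'force': array([0.37802237, 0.17814032, 1.06611665]), 'wrist_torque': array([ 0.0365523 , -0.01426338, -0.02175464]), 'finger_force': 0.0, 'finger_gap': 0.9977055218630438}
top {'fx': 492.7256159534124, 'fy': 492.7256159534124, 'cx': 314.0609416447354, 'cy': 233.11779823179964, 'rvec': array([ 2.15965516, -2.14510207,  0.15159476]), 'tvec': array([ -31.9854236 ,  565.85900806, 1475.26919869])} (array([ 359.66616662,  -22.95386266, 1538.75016221]), array([ 0.12253789, -0.01558583, -0.99234145]))
side {'fx': 433.78893482490173, 'fy': 433.78893482490173, 'cx': 318.4729311374698, 'cy': 238.76202799127748, 'rvec': array([-0.01875782, -2.72965761,  1.53091191]), 'tvec': array([ 547.53893732,  168.93980028, 1251.8294586 ])} (array([539.07724582, 977.55919536, 805.72345134]), array([ 0.00102839, -0.85178659, -0.52388792]))
```

View pics/top0.png

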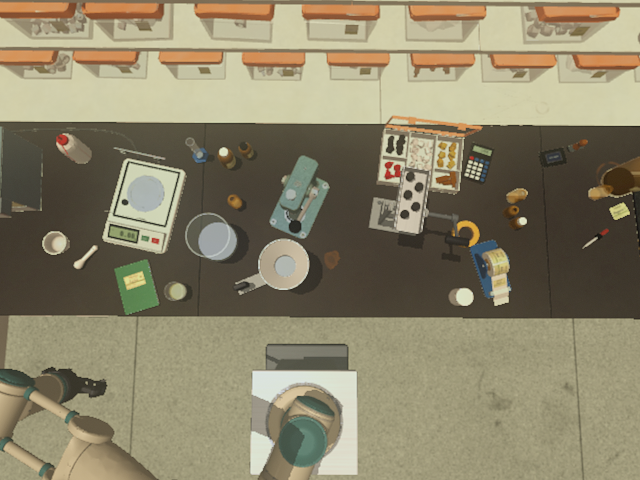

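View pics/side0.png

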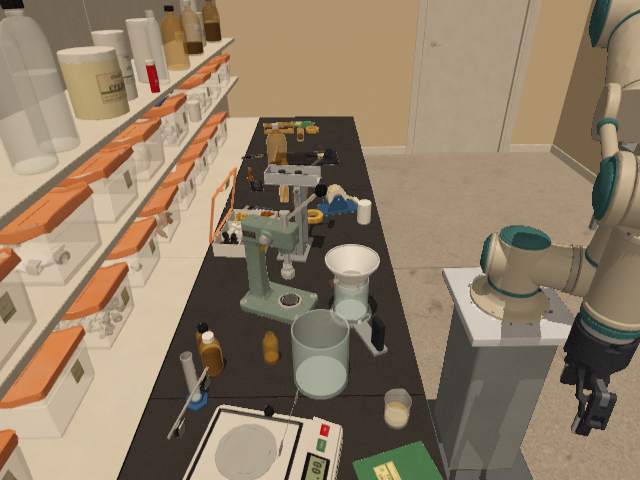

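Run:
```python
import cv2
a=cv2.imread("pics/top0.png")[130:320,220:500];b=cv2.imread("pics/side0.png")[150:370,220:400]
cv2.imwrite("pics/c1.png",cv2.resize(a,None,fx=2.85,fy=2.85,interpolation=cv2.INTER_CUBIC))
cv2.imwrite("pics/c2.png",cv2.resize(b,None,fx=2.7,fy=2.7,interpolation=cv2.INTER_CUBIC))
```

```text
(no output)
```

View pics/c1.png

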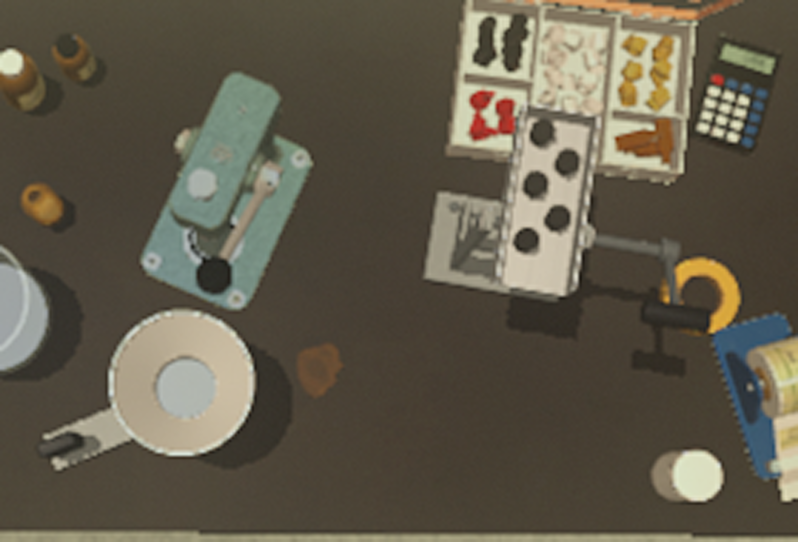

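View pics/c2.png

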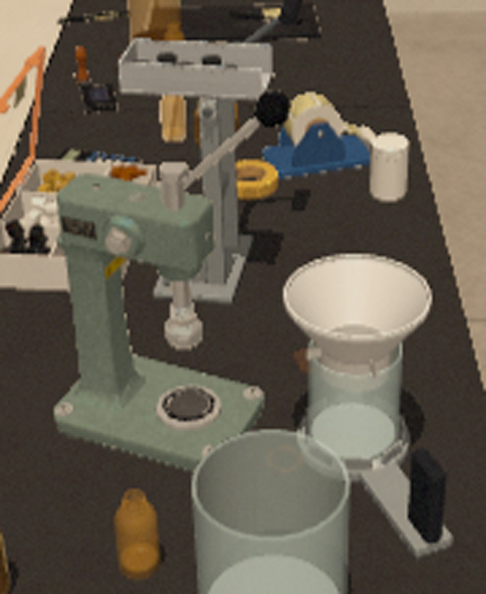

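The chosen jar is the small one on the carrier with the funnel, at top (283,264), and its grip is at (243,287). The look-alikes:
- **Jar:** the big glass jar at (213,240).
- **Lever:** the drill press with a black ball lever at (295,226). The pan lever bar is at (457,241).
- **Bystanders:** amber bottle (235,201), beaker (175,291), white jar (461,297).

The brown patch at (332,260) is only a flat stain.

```bash
cat > meas.py <<'E'
from h import *
m=arm.camera_model("top"); s=arm.camera_model("side")
im=cv2.imread("pics/top0.png"); si=cv2.imread("pics/side0.png")
f=lambda u,v:(220+u/2.85,130+v/2.85)
pts=[((437,192),10,(75,75)),((424,278),10,(-25,75)),((497,290),293,(-60,36)),((578,298),293,(-60,-36)),((515,108),293,(105,36)),((597,118),293,(105,-36)),((677,316),310,(-69,-125))]
W=np.array([onz(m,*f(*p),z)[:2] for p,z,_ in pts]);S=np.array([q for *_,q in pts],float)
k=lambda a:a[:,0]+1j*a[:,1]
w,q=k(W),k(S);r=np.vdot(q-q.mean(),w-w.mean());yaw=np.angle(r);t=w.mean()-np.exp(1j*yaw)*q.mean()
print("stand",t,yaw,"scale",abs(r)/np.vdot(q-q.mean(),q-q.mean()).real);print("res",np.round(w-(np.exp(1j*yaw)*q+t),1))
T=lambda x,y:t+np.exp(1j*yaw)*complex(x,y)
print("landing",T(-90,0),"bar",T(-69,-125))
# funnel
def big(mask,roi):
    x0,y0,x1,y1=roi;M=np.zeros_like(mask);M[y0:y1,x0:x1]=mask[y0:y1,x0:x1]
    c=cv2.findContours(M,cv2.RETR_EXTERNAL,cv2.CHAIN_APPROX_NONE)[0];return max(c,key=cv2.contourArea)
def fun(im,m,roi,th=110):
    c=big(((im.min(2)>th)*255).astype(np.uint8),roi);h=cv2.convexHull(c)
    return c
c=fun(im,m,(255,236,315,294));P=np.array([onz(m,*p[0],186)[:2] for p in c]);(cc,rr)=cv2.minEnclosingCircle(P.astype(np.float32));print("funnel top",cc,"diam",2*rr)
g=cv2.minAreaRect(big(((im.max(2)<48)*255).astype(np.uint8),(228,274,256,298)));print("grip px",g,onz(m,*g[0],94),onz(m,*g[0],80))
gs=cv2.minAreaRect(big(((si.max(2)<50)*255).astype(np.uint8),(365,310,392,356)));print("grip side",gs)
def tri(a,b):
    c1,d1=ray(m,*a);c2,d2=ray(s,*b);A=np.stack([d1,-d2],1);l=np.linalg.lstsq(A,c2-c1,rcond=None)[0]
    p,q=c1+l[0]*d1,c2+l[1]*d2;return (p+q)/2,np.linalg.norm(p-q)
cs=fun(si,s,(318,240,390,285),120);e=cv2.fitEllipse(cs);x,y,w_,h_=cv2.boundingRect(cs);print("side fun bbox",x,y,w_,h_)
for z in(186,):
    Q=[(cc[0]+70*np.cos(a),cc[1]+70*np.sin(a),z) for a in np.linspace(0,6.28,80)];pp=proj(s,Q);print("pred side rim",pp.min(0),pp.max(0))
for nm,p in(("bar",T(-69,-125)),("landing",T(-90,0))):print(nm,"side px",proj(s,[(p.real,p.imag,303 if nm=="bar" else 180)]))
print("grip tops side pred",proj(s,[tuple(onz(m,*g[0],94))]))
E
python3 meas.py
```

```text
stand (596.6666777435196-276.13491589617996j) -0.1448446007353133 scale 1.000814471239015
res [ 3.9-2.4j  6.1-1.5j -6.4-0.6j -2.8-1.9j -1.8+4.1j -0.2+0.7j  1.2+1.7j]
landing (507.60912642875047-263.1444365433129j) bar (510.34688930099236-389.86659188505007j)
funnel top (451.60528564453125, 68.95852661132812) diam 172.14622497558594
grip px ((242.77877807617188, 286.8185729980469), (4.3273162841796875, 11.570868492126465), 48.8140754699707) [399.03257967 178.74303819  94.        ] [399.41405031 180.69753294  80.        ]
grip side ((377.9723815917969, 333.0248718261719), (13.507619857788086, 33.900447845458984), 3.012787342071533)
side fun bbox 325 244 55 33
pred side rim [327.67704032 245.14652836] [383.23872654 276.38062383]
bar side px [[327.74432022 152.37518343]]
landing side px [[329.70597136 203.18487496]]
grip tops side pred [[379.4401902  316.45409688]]
```

Request:
{"api": "carry_out", "payload": {"moves": [[[-36,-30,-3],[0,0,0]],[[-36,-30,-3],[0,0,0]],[[-36,-30,-3],[0,0,0]],[[-36,-30,-3],[0,0,0]],[[-36,-30,-3],[0,0,0]],[[-36,-31,-3],[0,0,0]],[[-36,-31,-3],[0,0,0]],[[-36,-31,-3],[0,0,0]],[[-36,-31,-3],[0,0,0]]], "jaw": 1}}

```text
time: 1.23
eef_pos: [396.5, 195.3, 258.2]
orientation: [-0.0, 0.143, 0.99, 0.0]
force: [0.8, 0.2, 0.2]
finger_gap: 1.005
finger_force: 0.0
```

Request:
{"api": "carry_out", "payload": {"moves": [[[0,0,0],[0,0,0.167]],[[0,0,0],[0,0,0.167]],[[0,0,0],[0,0,0.167]],[[0,0,0],[0,0,0.167]],[[0,0,0],[0,0,0.169]],[[0,0,0],[0,0,0]],[[0,0,0],[0,0,0]]]}}

```text
time: 2.1
eef_pos: [396.0, 196.6, 258.1]
orientation: [-0.0, 0.532, 0.847, -0.0]
force: [-0.4, -0.2, 0.5]
finger_gap: 1.002
finger_force: 0.0
```

Run:
```python
from h import *
st=arm.sense();print({k:np.round(st[k],3) for k in("time","joint_pos","eef_pos","orientation","force")})
m=arm.camera_model("wrist");print(m,ray(m,320,240));snap("wrist","pics/w1.png")
```

```text
{'time': np.float64(2.1), 'joint_pos': array([ 0.303,  0.057,  1.713,  0.   ,  1.371, -0.145]), 'eef_pos': array([395.967, 196.641, 258.106]), 'orientation': array([-0.   ,  0.532,  0.847, -0.   ]), 'force': array([-0.396, -0.224,  0.462])}
{'fx': 360.8492746463914, 'fy': 360.8492746463914, 'cx': 314.75575533338866, 'cy': 231.68038030187213, 'rvec': array([-2.76967232, -0.63240166, -0.09644203]), 'tvec': array([-441.9293817,  -41.0626794,  407.0883637])} (array([362.16034367, 267.32119787, 400.1098856 ]), array([ 0.15276137, -0.28563901, -0.94608368]))
```

View pics/w1.png

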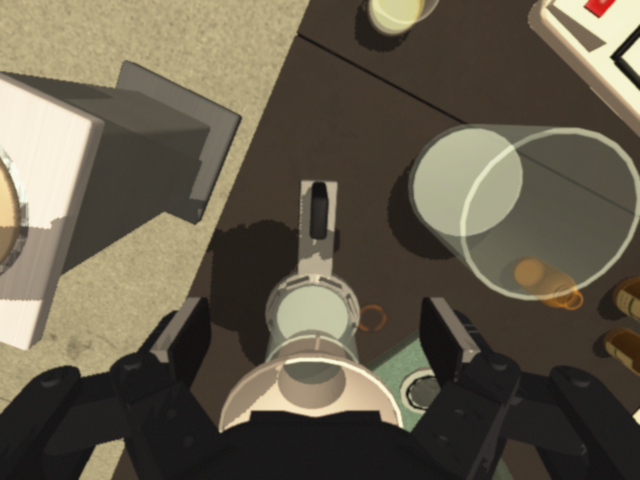

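The wrist view shows the grip plate, seen end-on, at about (319,183–238). Its neck runs x 300–338, and the jar foot is centred near (313,310).

Run:
```python
from h import *
m=arm.camera_model("wrist");im=cv2.imread("pics/w1.png")
M=np.zeros((480,640),np.uint8);M[175:245,303:336]=(im.max(2)<45)[175:245,303:336]*255
c=max(cv2.findContours(M,0,1)[0],key=cv2.contourArea);x,y,w,h=cv2.boundingRect(c);print(x,y,w,h)
for v in range(y,y+h,6):
    r=np.where(M[v])[0];print(v,r.min(),r.max(),im[v,r.min():r.max()+1].max(1).tolist())
for p in((301,182),(337,182),(299,270),(332,270)):print(p,onz(m,*p,12)[:2].round(1))
t=arm.camera_model("top");print("funnel",onz(t,283.5,264,186))
```

```text
310 183 17 56
183 314 323 [41, 27, 26, 26, 26, 28, 27, 29, 30, 38]
189 312 325 [34, 23, 21, 21, 24, 23, 22, 21, 21, 21, 21, 22, 19, 32]
195 312 326 [32, 20, 19, 20, 23, 22, 25, 20, 22, 23, 23, 22, 23, 21, 31]
201 312 315 [35, 37, 41, 44]
207 312 326 [35, 38, 44, 45, 47, 48, 49, 51, 52, 54, 54, 55, 54, 50, 42]
213 311 326 [43, 34, 39, 42, 46, 46, 47, 47, 49, 51, 53, 52, 52, 50, 43, 40]
219 311 326 [39, 34, 37, 41, 45, 45, 45, 48, 49, 50, 51, 49, 48, 44, 39, 44]
225 311 325 [37, 36, 38, 41, 44, 46, 45, 46, 47, 47, 47, 45, 44, 40, 36]
231 310 325 [44, 35, 35, 39, 40, 42, 44, 44, 44, 43, 44, 44, 43, 42, 37, 35]
237 312 335 [42, 38, 38, 38, 38, 37, 37, 37, 36, 39, 38, 38, 39, 57, 83, 97, 101, 101, 101, 100, 97, 83, 57, 39]
(301, 182) [377.4 200.8]
(337, 182) [412.5 217.7]
(299, 270) [419.  106.2]
(332, 270) [453.7 122.9]
funnel [459.5885114   55.74499029 186.        ]
```

Run:
```python
from h import *
m=arm.camera_model("wrist")
for p in((318.5,218.5),(318.5,200),(318,238)):print(onz(m,*p,94))
f=np.array([459.6,55.7]);g=onz(m,318.5,218.5,94)[:2];print(np.linalg.norm(g-f),np.arctan2(-(g-f)[0],(g-f)[1]))
```

```text
[401.71461283 192.30058429  94.        ]
[394.46766757 207.24614171  94.        ]
[409.20617015 175.82503633  94.        ]
148.35915096963006 0.40081693082520836
```

Request:
{"api": "carry_out", "payload": {"moves": [[[-7,3,20],[0,0,0.034]],[[0,0,40],[0,0,0]],[[0,0,40],[0,0,0]],[[0,0,40],[0,0,0]],[[0,0,40],[0,0,0]],[[0,0,30],[0,0,0]],[[0,0,0],[0,0,0]],[[0,0,0],[0,0,0]]]}}

```text
time: 3.15
eef_pos: [402.8, 192.0, 49.2]
orientation: [0.001, 0.547, 0.837, 0.001]
force: [0.1, -0.3, 0.3]
finger_gap: 0.999
finger_force: 0.0
```

Request:
{"api": "carry_out", "payload": {"moves": [[[0,0,0],[0,0,0]],[[0,0,0],[0,0,0]],[[0,0,0],[0,0,0]],[[0,0,0],[0,0,0]],[[0,0,0],[0,0,0]],[[0,0,0],[0,0,0]],[[0,0,0],[0,0,0]],[[0,0,0],[0,0,0]]], "jaw": -1, "newtons": 90}}

```text
time: 4.15
eef_pos: [402.1, 191.8, 48.8]
orientation: [0.0, 0.548, 0.837, 0.0]
force: [-0.8, -0.5, 5.4]
finger_gap: 0.173
finger_force: 88.3
```

Run:
```python
from h import *
t=arm.camera_model("top");s=arm.camera_model("side")
a=cv2.imread("pics/top0.png");b=cv2.imread("pics/side0.png")
def mk(i):
    h=cv2.cvtColor(i,cv2.COLOR_BGR2HSV);return ((h[...,0]<16)&(h[...,1]>100)&(h[...,2]>60))
M=mk(a)[240:280,315:350];ys,xs=np.where(M);P=[onz(t,x+315,y+240,0) for y,x in zip(ys,xs)];P=np.array(P);print(len(P),P.min(0),P.max(0))
pp=proj(s,P);print("pred side at z0",pp.min(0),pp.max(0))
M=mk(b)[265:305,315:350];ys,xs=np.where(M);print("seen",len(xs),xs.min()+315,xs.max()+315,ys.min()+265,ys.max()+265)
print("drill corner",onz(t,303.2,238,15),"ball",onz(t,295,226.5,200))
print("ball tri",[ (z,proj(s,[onz(t,295,226.5,z)])[0].round()) for z in(150,200,250,300)])
```

```text
213 [ 458.69357242 -110.02477918    0.        ] [515.28110245 -59.90777571   0.        ]
pred side at z0 [328.7880086 277.2507985] [347.5467525  287.21152367]
seen 31 329 333 279 287
drill corner [553.73848478   5.51347201  15.        ] ball [561.86416838  24.88370745 200.        ]
ball tri [(150, array([309., 263.])), (200, array([312., 247.])), (250, array([314., 230.])), (300, array([317., 212.]))]
```

Request:
{"api": "carry_out", "payload": {"moves": [[[-5,-3,0],[0,0,0]],[[-9,-5,0],[0,0,0]],[[-12,-6,0],[0,0,0]],[[-16,-8,0],[0,0,0]],[[-18,-9,0],[0,0,0]],[[-18,-9,0],[0,0,0]],[[-18,-9,0],[0,0,0]],[[-16,-8,0],[0,0,0]],[[-12,-6,0],[0,0,0]],[[-9,-5,0],[0,0,0]]]}}

```text
time: 5.4
eef_pos: [393.7, 43.5, 48.8]
orientation: [0.0, 0.548, 0.836, 0.002]
force: [0.8, 9.3, 3.9]
finger_gap: 0.179
finger_force: 88.3
```

Run:
```python
from h import *
a=snap("top","pics/top1.png");b=snap("side","pics/side1.png");s=arm.sense();print(s["eef_pos"],s["orientation"],s["force"],s["wrist_torque"])
A=cv2.resize(cv2.imread("pics/top1.png")[180:320,240:440],None,fx=2,fy=2);B=cv2.resize(cv2.imread("pics/side1.png")[150:350,240:420],None,fx=2,fy=2)
cv2.imwrite("pics/c3.png",np.hstack([cv2.copyMakeBorder(A,0,120,0,0,0),B]))
```

```text
[393.60862148  42.46761896  48.78971628] [5.50376622e-04 5.47755522e-01 8.36637858e-01 8.24838338e-04] [0.25488605 0.86373788 4.48306187] [0.14430991 0.12495072 0.10504745]
```

View pics/c3.png

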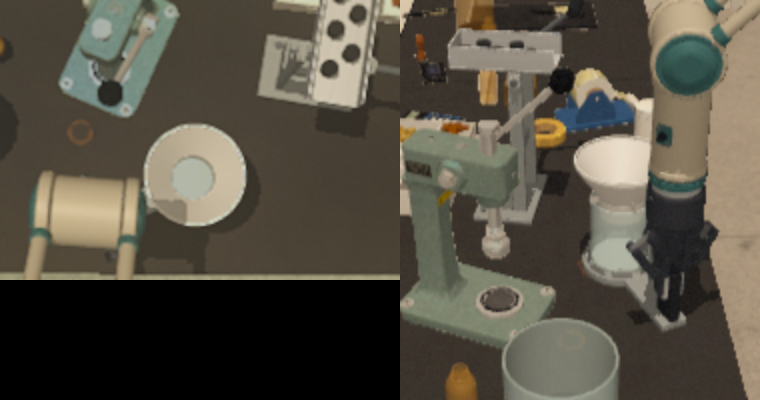

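The slide went well: the jar and funnel are upright in the carrier, with the funnel centre at about (337,267.5) in the top view. I'll measure what remains to the landing point.

```bash
cat > fun.py <<'E'
from h import *
import sys
t=arm.camera_model("top")
def funnel(path,cu,cv):
    im=cv2.imread(path);g=cv2.cvtColor(im,cv2.COLOR_BGR2GRAY);P=[]
    for a in np.linspace(0,2*np.pi,180,endpoint=False):
        rs=np.arange(19,30,.25);v=cv2.remap(g,(cu+rs*np.cos(a)).astype(np.float32)[None],(cv+rs*np.sin(a)).astype(np.float32)[None],1)[0].astype(float)
        d=v[4:]-v[:-4];i=d.argmin()
        if d[i]<-35:P.append(onz(t,cu+rs[i+2]*np.cos(a),cv+rs[i+2]*np.sin(a),186)[:2])
    P=np.array(P)
    for _ in range(4):
        A=np.c_[2*P,np.ones(len(P))];s=np.linalg.lstsq(A,(P**2).sum(1),rcond=None)[0];c=s[:2];r=np.sqrt(s[2]+c@c)
        e=abs(np.linalg.norm(P-c,axis=1)-r);P=P[e<max(2*np.median(e),1)]
    return c.round(1),r.round(1),len(P)
E
python3 -c "
from fun import *
print(funnel('pics/top0.png',283.5,264),funnel('pics/top1.png',337.25,267.5))"
```

```text
(array([460.3,  56.6]), np.float64(70.8), 148) (array([452.7, -91.2]), np.float64(70.8), 139)
```

Request:
{"api": "carry_out", "payload": {"moves": [[[-6,-1,0],[0,0,0]],[[-12,-2,0],[0,0,0]],[[-17,-2,0],[0,0,0]],[[-21,-3,0],[0,0,0]],[[-24,-3,0],[0,0,0]],[[-24,-3,0],[0,0,0]],[[-24,-3,0],[0,0,0]],[[-21,-3,0],[0,0,0]],[[-17,-2,0],[0,0,0]],[[-12,-1,0],[0,0,0]]]}}

```text
time: 6.75
eef_pos: [440.7, -126.4, 48.8]
orientation: [-0.004, 0.548, 0.836, 0.002]
force: [-5.1, 14.9, 16.5]
finger_gap: 0.175
finger_force: 89.9
```

Request:
{"api": "carry_out", "payload": {"moves": [[[0,0,0],[0,0,0]],[[0,0,0],[0,0,0]]]}}

```text
time: 7.0
eef_pos: [441.8, -128.3, 48.8]
orientation: [-0.002, 0.548, 0.837, 0.001]
force: [-3.4, 4.9, 8.6]
finger_gap: 0.175
finger_force: 89.2
```

Run:
```python
from h import *
a=snap("top","pics/top2.png");b=snap("side","pics/side2.png");s=arm.sense();print(s["eef_pos"],s["orientation"],s["force"])
A=cv2.resize(cv2.imread("pics/top2.png")[170:310,360:485],None,fx=4,fy=4,interpolation=2);B=cv2.resize(cv2.imread("pics/side2.png")[130:310,270:390],None,fx=2,fy=2)
cv2.imwrite("pics/c4.png",np.hstack([A,cv2.copyMakeBorder(B,0,200,0,0,0)]))
```

```text
[ 441.82206634 -128.28910399   48.77901786] [-1.49355883e-03  5.47826377e-01  8.36590500e-01  6.04333463e-04] [-3.64017611  4.98522156 10.22491044]
```

View pics/c4.png

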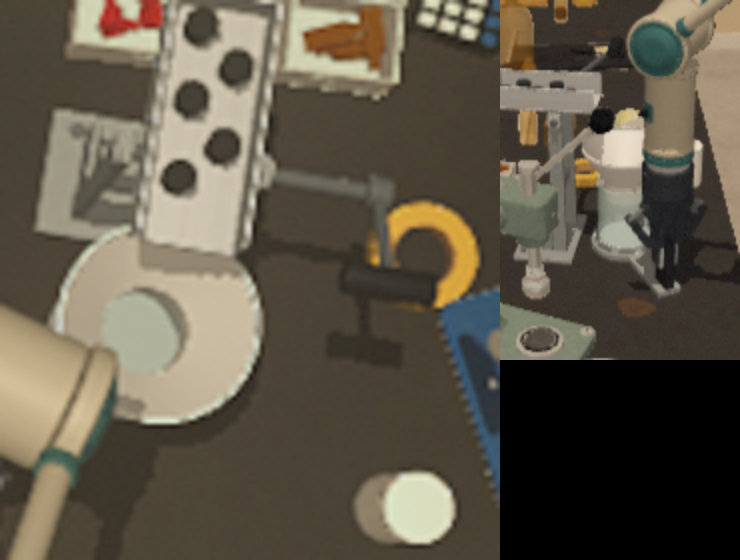

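Run:
```python
from fun import *
print(funnel('pics/top2.png',360+160/4,170+325/4))
# refined stand fit: crop4 picks full=360+u/4,170+v/4
f=lambda u,v:(360+u/4-.4,170+v/4-.4)
pts=[((55,109),10,(75,75)),((35,234),10,(-25,75)),((134,244),293,(-60,36)),((244,256),293,(-60,-36)),((344,277),303,(-69,-95)),((436,291),303,(-69,-155))]
W=np.array([onz(t,*f(*p),z)[:2] for p,z,_ in pts]);S=np.array([q for *_,q in pts],float)
k=lambda a:a[:,0]+1j*a[:,1]
w,q=k(W),k(S);r=np.vdot(q-q.mean(),w-w.mean());yaw=np.angle(r);o=w.mean()-np.exp(1j*yaw)*q.mean()
print(o,yaw,np.round((w-(np.exp(1j*yaw)*q+o))*np.exp(-1j*yaw),1))
T=lambda x,y:o+np.exp(1j*yaw)*complex(x,y)
print("landing",T(-90,0),"bar",T(-69,-125),T(-90,-125))
p=T(-90,0);print(proj(t,[(p.real,p.imag,186)]))
```

```text
(array([ 500.8, -263.4]), np.float64(70.9), 86)
(598.7228414442017-275.62984482158305j) -0.15400421506116382 [ 3.2-1.7j  1.7-0.6j -6.1+0.7j -2.5+2.2j  1.6-1.j   2.1+0.4j]
landing (509.78801211930846-261.8241889895657j) bar (511.36495030620387-388.566104968277j) (490.61349013039546-385.3447852741396j)
[[398.72850355 246.62567233]]
```

Request:
{"api": "carry_out", "payload": {"moves": [[[-1,3,0],[0,0,0]],[[-1,4,0],[0,0,0]],[[0,1,0],[0,0,0]],[[0,0,0],[0,0,0]]]}}

```text
time: 7.6
eef_pos: [443.3, -127.5, 49.0]
orientation: [-0.007, 0.547, 0.837, -0.004]
force: [-19.8, -1.0, 25.3]
finger_gap: 0.175
finger_force: 91.3
```

Request:
{"api": "carry_out", "payload": {"moves": [[[0,0,0],[0,0,0]],[[0,0,0],[0,0,0]],[[0,0,0],[0,0,0]],[[0,0,0],[0,0,0]],[[0,0,0],[0,0,0]],[[0,0,0],[0,0,0]]], "jaw": 0.3}}

```text
time: 8.35
eef_pos: [451.2, -128.3, 48.2]
orientation: [-0.0, 0.547, 0.837, 0.0]
force: [-0.6, -0.0, -0.1]
finger_gap: 0.65
finger_force: 0.0
```

Request:
{"api": "carry_out", "payload": {"moves": [[[0,0,-15],[0,0,0]],[[0,0,-40],[0,0,0]],[[0,0,-50],[0,0,0]],[[15,-10,-55],[0,0,0]],[[15,-10,-55],[0,0,0]],[[0,0,-55],[0,0,0]],[[0,0,-55],[0,0,0]],[[0,0,0],[0,0,0]]]}}

```text
time: 9.35
eef_pos: [422.6, -109.6, 377.8]
orientation: [0.005, 0.547, 0.837, 0.001]
force: [-0.6, 0.0, -0.8]
finger_gap: 0.649
finger_force: 0.0
```

Run:
```python
from fun import *
snap("top","pics/top3.png");s=arm.sense();print(s["eef_pos"],s["orientation"],s["joint_pos"],s["force"])
print(funnel('pics/top3.png',400,249))
```

```text
[ 421.46262833 -109.17133524  375.08170292] [2.23511355e-03 5.47477847e-01 8.36817088e-01 4.15866858e-04] [-4.13615913e-01  5.69477333e-03  1.48594266e+00  8.30905316e-05
  1.64540902e+00 -8.25707910e-01] [-0.59704229 -0.35855778 -0.7284271 ]
(array([ 501.7, -263.2]), np.float64(70.7), 65)
```

Run:
```python
from h import *
m=arm.camera_model("wrist");snap("wrist","pics/w2.png")
np.save("w2.npy",np.r_[m["rvec"],m["tvec"]])
```

```text
(no output)
```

View pics/w2.png

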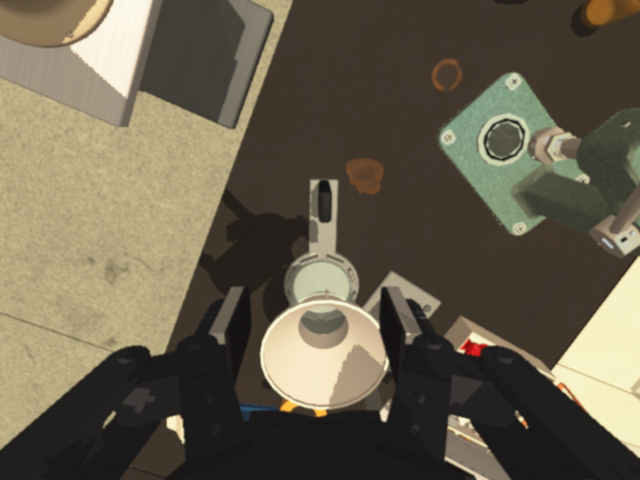

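The wrist view shows the base plate corners at (388,271) and (440,303). The foot's right edge is at about (359,285), so a gap to the plate remains.

Run:
```python
from h import *
m=arm.camera_model("wrist")
c=onz(m,388,271,10)[:2];d=onz(m,440,303,10)[:2];e=onz(m,366,303,10)[:2];print(c,d,np.linalg.norm(c-d),"edge pt",e)
u=(c-d)/np.linalg.norm(c-d);print("pour dir",u,np.arctan2(-u[1],-u[0]))
pd=np.array([-np.cos(-.15),-np.sin(-.15)]);left=np.array([np.sin(.15),np.cos(.15)])
o=c-pd*25-left*75;o2=d+pd*75-left*75;print("origins",o,o2,"landing",o+pd*90,o2+pd*90)
for z in(10,):
  for p in((284,285),(359,285)):print("foot",onz(m,*p,z)[:2])
f=np.array([501.7,-263.2]);print("funnel-axis dist to base edge",(c-f)@-pd,"edge",(e-f)@-pd)
# grip now
print("grip",onz(m,325,201,94))
```

```text
[ 580.71669936 -196.5628526 ] [ 680.27087674 -212.47017885] 100.81704847190463 edge pt [ 574.04162183 -258.96100697]
pour dir [-0.98747364  0.15778409] -0.15844622922950113
origins [ 594.22811637 -274.45663676] [ 594.90518596 -275.42014976] landing [ 505.23871936 -261.00720484] [ 505.91578894 -261.97071784]
foot [ 444.61215436 -281.71736344]
foot [ 550.49267558 -235.37947818]
funnel-axis dist to base edge 68.17129613797572 edge 70.89583618994067
grip [ 438.60291629 -119.28713023   94.        ]
```

Request:
{"api": "carry_out", "payload": {"moves": [[[-29,-3,0],[0,0,0]],[[-45,-6,0],[0,0,0]],[[-50,-6,0],[0,0,0]],[[-50,-6,0],[0,0,0]],[[-50,-6,0],[0,0,0]],[[-40,-5,0],[0,0,0]],[[-25,-3,0],[0,0,0]]], "jaw": -1}}

```text
time: 10.32
eef_pos: [504.2, -389.4, 369.7]
orientation: [-0.003, 0.548, 0.836, 0.0]
force: [-0.0, 0.6, 0.5]
finger_gap: 0.001
finger_force: 0.0
```

Request:
{"api": "carry_out", "payload": {"moves": [[[0,0,0],[0,0,0.142]],[[0,0,0],[0,0,0.142]],[[0,0,0],[0,0,0.142]],[[0,0,0],[0,0,0.142]],[[0,0,0],[0,0,0]],[[0,0,0],[0,0,0]]]}}

```text
time: 11.08
eef_pos: [504.2, -387.6, 371.9]
orientation: [-0.001, 0.759, 0.651, -0.0]
force: [0.2, -0.2, 1.6]
finger_gap: -0.005
finger_force: 0.0
```

Request:
{"api": "carry_out", "payload": {"moves": [[[0,0,25],[0,0,0]],[[0,0,20],[0,0,0]],[[0,0,5],[0,0,0]],[[0,0,0],[0,0,0]]]}}

```text
time: 11.58
eef_pos: [504.5, -387.7, 323.2]
orientation: [-0.0, 0.76, 0.65, 0.0]
force: [-1.0, 0.5, 0.4]
finger_gap: -0.002
finger_force: 0.0
```

Request:
{"api": "carry_out", "payload": {"moves": [[[0,-2,8],[0,0,0]],[[0,-3,11],[0,0,0]],[[0,-4,12],[0,0,0]],[[0,-3,12],[0,0,0]],[[0,-3,12],[0,0,0]],[[0,0,12],[0,0,0]],[[0,1,12],[0,0,0]],[[0,1,10],[0,0,0]],[[0,0,3],[0,0,0]]]}}

```text
time: 12.7
eef_pos: [481.5, -383.9, 229.0]
orientation: [-0.009, 0.76, 0.65, -0.006]
force: [-16.2, 2.3, 7.8]
finger_gap: 0.0
finger_force: 8.9
```

Request:
{"api": "carry_out", "payload": {"moves": [[[0,0,0],[0,0,0]],[[0,0,0],[0,0,0]],[[0,0,0],[0,0,0]],[[0,0,0],[0,0,0]]]}}

```text
time: 13.2
eef_pos: [481.7, -383.9, 229.6]
orientation: [-0.009, 0.76, 0.65, -0.006]
force: [-19.2, 3.0, 3.3]
finger_gap: -0.004
finger_force: 7.1
```

Run:
```python
from h import *
snap("top","pics/top4.png");snap("side","pics/side4.png")
A=cv2.resize(cv2.imread("pics/top4.png")[165:300,370:480],None,fx=4,fy=4,interpolation=2);B=cv2.resize(cv2.imread("pics/side4.png")[125:260,280:380],None,fx=3.4,fy=4,interpolation=2)
cv2.imwrite("pics/c5.png",np.hstack([A,B]))
```

```text
(no output)
```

View pics/c5.png

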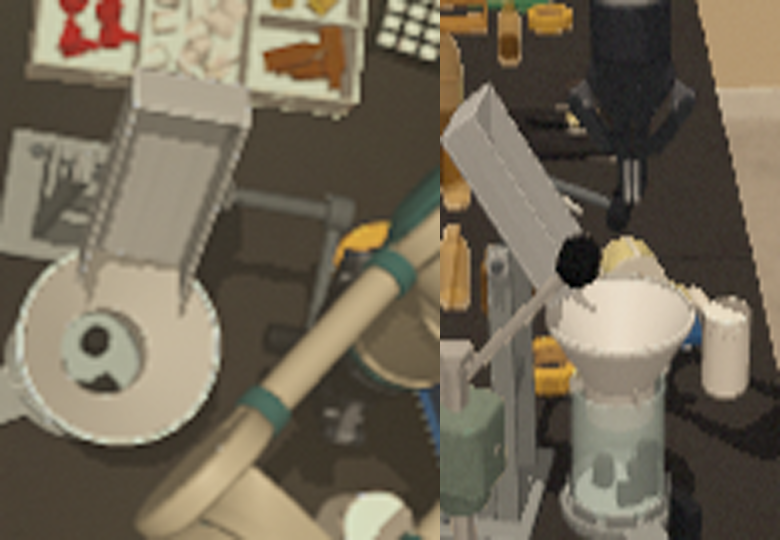

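The pan is tipped and empty, with stoppers visible in the jar. The finger slid to the front of the bar, though, so the last few degrees are uncertain. I'll go up and press again squarely on top of the bar to reach the stop.

Request:
{"api": "carry_out", "payload": {"moves": [[[0,0,-8],[0,0,0]],[[0,-3,-14],[0,0,0]],[[0,0,-18],[0,0,0]],[[0,0,-20],[0,0,0]],[[0,0,-20],[0,0,0]],[[0,0,-20],[0,0,0]],[[0,12,0],[0,0,0]],[[0,12,0],[0,0,0]],[[0,0,0],[0,0,0]],[[0,0,0],[0,0,0]]]}}

```text
time: 14.55
eef_pos: [512.3, -388.7, 330.1]
orientation: [-0.001, 0.76, 0.65, -0.0]
force: [0.7, 0.4, -1.2]
finger_gap: 0.001
finger_force: 0.0
```

Run:
```python
from h import *
t=arm.camera_model("top");s=arm.sense();print(s["eef_pos"],s["force"])
snap("top","pics/top5.png");snap("side","pics/side5.png")
a,b=cv2.imread("pics/top3.png").astype(int),cv2.imread("pics/top5.png").astype(int)
print("pan region diff vs level",abs(a-b)[225:235,396:420].mean(), "for tipped",abs(a-cv2.imread("pics/top4.png"))[225:235,396:420].mean())
A=cv2.resize(cv2.imread("pics/top5.png")[165:300,370:480],None,fx=4,fy=4,interpolation=2);B=cv2.resize(cv2.imread("pics/side5.png")[125:260,280:380],None,fx=3.4,fy=4,interpolation=2)
cv2.imwrite("pics/c6.png",np.hstack([A,B]))
```

```text
[ 512.33172153 -388.74563644  330.10288316] [ 0.66339478  0.38039872 -1.17342655]
pan region diff vs level 4.429166666666666 for tipped 46.57083333333333
```

Request:
{"api": "carry_out", "payload": {"moves": [[[0,0,10],[0,0,0]],[[0,-2,10],[0,0,0]],[[0,-5,11],[0,0,0]],[[0,-5,12],[0,0,0]],[[0,-4,12],[0,0,0]],[[0,-2,12],[0,0,0]],[[0,0,12],[0,0,0]],[[0,1,12],[0,0,0]],[[0,1,6],[0,0,0]],[[0,0,0],[0,0,0]]]}}

```text
time: 15.9
eef_pos: [495.0, -386.4, 234.0]
orientation: [-0.001, 0.76, 0.65, -0.001]
force: [-2.2, 0.7, 4.4]
finger_gap: 0.002
finger_force: 1.9
```

Request:
{"api": "carry_out", "payload": {"moves": [[[0,0,2],[0,0,0]],[[0,0,2],[0,0,0]],[[0,0,0],[0,0,0]]]}}

```text
time: 16.27
eef_pos: [495.9, -386.5, 232.3]
orientation: [0.001, 0.76, 0.65, -0.0]
force: [-4.2, 2.3, 11.7]
finger_gap: -0.0
finger_force: 5.7
```

Request:
{"api": "carry_out", "payload": {"moves": [[[0,0,3],[0,0,0]],[[0,0,0],[0,0,0]],[[0,0,0],[0,0,0]]]}}

```text
time: 16.65
eef_pos: [496.0, -386.6, 231.8]
orientation: [0.002, 0.76, 0.65, -0.0]
force: [-7.8, 3.9, 20.5]
finger_gap: -0.004
finger_force: 10.2
```

Request:
{"api": "carry_out", "payload": {"moves": [[[0,0,-10],[0,0,0]],[[0,0,-14],[0,0,0]],[[0,2,-18],[0,0,0]],[[0,3,-20],[0,0,0]],[[0,3,-25],[0,0,0]],[[0,0,-30],[0,0,0]],[[0,0,-35],[0,0,0]],[[0,0,-35],[0,0,0]],[[0,0,0],[0,0,0]],[[0,0,0],[0,0,0]]]}}

```text
time: 17.9
eef_pos: [504.8, -387.6, 413.1]
orientation: [-0.001, 0.76, 0.65, 0.0]
force: [-0.6, -0.2, -1.0]
finger_gap: 0.001
finger_force: 0.0
```

Run:
```python
from h import *
m=arm.camera_model("wrist");snap("top","pics/top6.png");snap("side","pics/side6.png");snap("wrist","pics/w6.png");print(arm.sense()["eef_pos"],arm.sense()["force"])
A=cv2.resize(cv2.imread("pics/top6.png")[165:300,370:480],None,fx=3.5,fy=4,interpolation=2);B=cv2.resize(cv2.imread("pics/side6.png")[140:275,310:390],None,fx=5,fy=4,interpolation=2)
cv2.imwrite("pics/c7.png",np.hstack([A,B]))
```

```text
[ 504.3573052  -387.44601145  412.50199853] [-0.24776634  0.19616496  0.13098235]
```

View pics/c7.png

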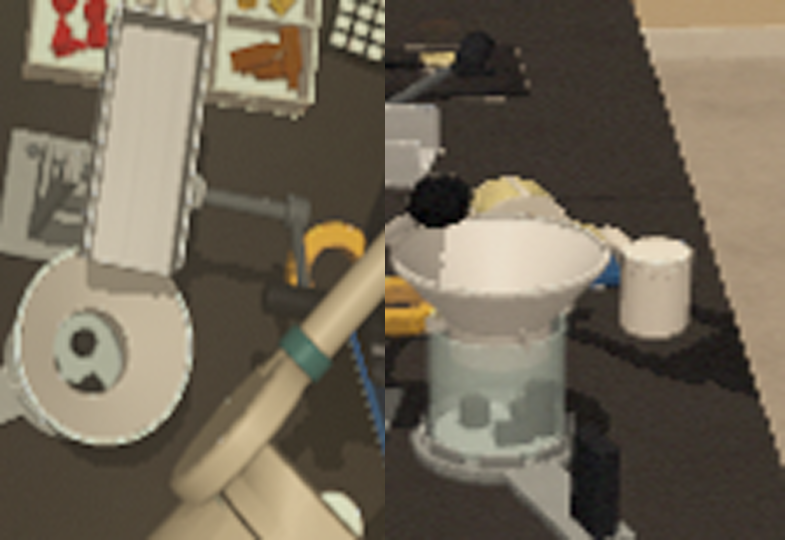

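The lever met its stop: 20 N with no further travel. The pan is level and empty, nothing is stuck in the funnel, the stoppers are in the jar and none are on the bench.

```bash
python3 -c "
from cell import arm
print(arm.hand_in())"
```

```text
the job is handed in; nothing more can be done
None
```

I slid the jar and funnel under the spout and pressed the lever to its stop; the pan is back level and empty, and the job is handed in. The stoppers poured into the jar (I couldn't count all five, but none were in the funnel or on the bench), and it took two presses because the finger slipped on the first.

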